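# Index and clamp the milling-disc stand

## Task

On the rotary disc stand, push the turntable round by its spokes with a fingertip until the long spoke points straight at the pointed index post, and let it rest there. Then push the low clamp lever under the disc anticlockwise (seen from above) all the way to its stop, leaving the long spoke on the post. Do not pick up, tip or shove the stand, and leave the other things on the bench where they are.

Things in the scene. Friction and masses are not known exactly. Their poses are not given: they have to be found in the camera images.
- stand: Rotary disc stand, about 3 kg, standing loose on the bench: round grey foot 150 mm across and 12 mm thick with a narrow tongue (30 mm wide) that carries the index post. Origin: on the turntable's vertical axis, at the underside of the foot. Own z up; own -x points from the axis to the index post, own +x towards the clamp lever's side. It slides if shoved hard (roughly 15 to 30 N).
- axis (a point): Point on the turntable's axis at the height of the spokes, 65 mm above the bench. The turntable is a grey holder 104 mm across (z 55 to 75 mm) with a white milling disc in it, top with the small teeth at 81 mm.
- post (a point): Index post: upright steel pin 14 mm across with a pointed tip, 142 mm from the axis on the stand's tongue; this point is on the pin's centre line at 62 mm height, where the pointed tip (10 mm more) begins.
- long_tip (a point): Outer end of the turntable's long spoke, 118 mm from the axis, 65 mm above the bench. Three level round steel spokes 10 mm thick stick out of the turntable's rim at 65 mm height, 120 degrees apart: one long (to 118 mm from the axis) and two short (to 90 mm). Below them is free space down to the clamp lever (31 mm).
- turntable (a joint): Angle of the turntable on the stand: 0 (or any whole turn) when the long spoke points at the index post; grows anticlockwise seen from above. It turns freely either way without limit, stiffly (0.12 N m of friction), and stays where it is left.
- lever_knob (a point): Top centre of the upright black knob (16 mm across, from 23 to 57 mm above the bench) at the end of the clamp lever, 130 mm from the axis. The lever is a flat dark steel arm, 14 mm wide and 8 mm thick (z 23 to 31 mm), that swings level about the turntable's axis beneath the disc, on the side away from the index post.
- clamp_lever (a joint): Angle of the clamp lever: 0 fully open (knob at -0.5 rad from the stand's own +x), 1.0 rad fully clamped (knob at +0.5 rad), where its arm meets a small steel stop pin on the foot; grows anticlockwise seen from above. Stiff (0.12 N m of friction), stays where it is left; 0 to 0.3 at the start.
- disc_a: Bystander: milling disc in a flat grey holder, 105 x 100 x 18 mm, lying beside the stand. Origin: centre of the underside.
- disc_b: Bystander: second milling disc like it, lying at the left of the bench. Origin: centre of the underside.
- model: Bystander: plaster jaw model, 60 x 66 x 37 mm, beside the stand. Origin: centre of the underside.
- jar: Bystander: small amber jar with a white cap, 48 mm across, 60 mm tall, beside the stand. Origin: centre of the underside.
- brush: Bystander: brush, 160 mm long, lying at the right. Origin: middle of its length, underside.
- wax_knife: Bystander: spatula, 170 mm long, lying beside the stand. Origin: middle of its length, underside.
- mix_bowl: Bystander: rubber mixing bowl, 90 mm across, 45 mm tall, at the left. Origin: centre of the underside.

How it is judged:
By the outcome, as a careful person would: the job done as asked, in the order asked, and still so for the second after the job is handed in, with the robot touching nothing.
It also fails if it takes over 61 s, if anything falls off the work surface, if the arm or the gripper's body presses on something with over 40 N, if the wrist force passes 120 N, or if a joint passes its speed limit or range.

## Robot

A 7-joint arm with a two-finger parallel gripper is mounted at the origin on the work surface. World frame = base frame: x ahead of the robot, y to its left, z up, the work surface at z = 0. Lengths are in m, angles in rad, forces in N, time in s.
With the tool pointing down it reaches from about 0.4 to 0.85 m from the base axis. Payload 10.4 kg.
Tool frame: the origin (TCP) lies between the finger pads; the fingertips stand ahead of it and the grasp point (between the pads) lies 3 mm ahead of it (r.tips_ahead is the z of the fingertips in the tool frame, in m); z points along the fingers, y is the line along which they close (so a half turn about z gives the same grasp; the last joint's range is limited). The gripper opens to 87 mm and grips with 3 to 60 N. Pads are 19 mm wide; open, the fingers measure 117 mm over their backs; the gripper's body (75 mm by 190 mm) begins 51 mm behind the grasp point.
Start: joints at [1.11, 0.332, -0.065, 1.46, 0.022, 1.35, -0.088], TCP at [0.265, -0.566, 0.219] pointing down, gripper open.
Joint ranges: [-2.6, 2.6], [-0.5, 2.12], [-1.47, 1.34], [0.16, 2.42], [-1.27, 4.41], [0.06, 2.06], [-2.6, 2.6]. Speed limits (rad/s): [2.22, 2.22, 2.79, 2.79, 3.14, 3.14, 3.14].

## Interface

Orientations are given as a unit quaternion [x, y, z, w].
In Python, from bench import telemetry, camera, get_calibration, r gives the robot as it stands.
- The arm moves only by the tool drive_tool, never from a script. Its argument "series" is one flat list of numbers, 7 for each row, row after row: the turn, a rotation vector about the tool's x, y, z in units of 5 degrees (1.0 is 5 degrees), then the shift along the tool's x, y, z in units of 40 mm (1.0 is 40 mm), then the opening, from -1 (shut) to 1 (fully open). A call has 1 to 10 rows; each row is the pose to reach, as a shift and turn from the pose commanded when the call began, along the tool's axes at that moment; what a row does not reach only later rows make up. A row lasts 1/12 s, in which the tool goes at most 41.7 mm and 7.16 degrees, less where a joint would pass 70% of its speed; a pose out of reach is approached as far as the arm can. A call with a gripper value outside its range is refused whole. The fingers move at their own pace and stop on an object; "grip_force" is the grip in N (left out, the last holds). Time passes only in rows, so rows that repeat a pose let the fingers close. It gives the time, the measured TCP pose, the force, the opening and the grip force at its end, in the units of the state.
- telemetry.read_state(): the state, without advancing time (a new reading comes with each control period).
- camera(name): name is "scene" or "top" or "wrist"; returns the picture (480x640x3 uint8, red, green, blue); there is no depth.
- get_calibration(name): a dict with "fovy" (degrees; the focal length in pixels is half the picture's height over the tangent of half this angle, whatever the lens; pixels are square), "cx", "cy" (the principal point, pixels), "xyz" and "rotation" of the camera in the world. Camera axes: x right, y up, looking along -z (the intrinsics and any distortion apply to the point x, -y, -z); pixel columns grow to the right and rows downward; lengths in m; the calibration is good to about 2 mm. A picture is of the moment at which its call begins: read the wrist's pose just before it. get_calibration takes no time and is no camera call; for the wrist camera it gives the pose at the moment of the call.
- r.close_job(): hands the job in; it is judged then, once.
The state is a dict: "time": time; "joint_positions": joint angles; "joint_vel": joint speeds; "joint_torque": joint torques, N m; "ee_pos": TCP position; "eef_rot": TCP orientation; "ft_force": force on the tool from outside, world axes, zero at the start; "torque": the same for the moment, N m; "width": finger opening in m; "grip_force": force on a finger pad.
Only numpy, scipy, OpenCV 4.12 (cv2) and the standard library are available. Lean on these libraries where they do the work, as an engineer would, in place of code of your own. Each camera call takes 0.05 s, during which the arm holds its last target. There are 200 camera calls.

## Working session

There is one attempt and no reset: what is moved stays moved. The work goes in short steps, Python scripts to look and compute and a tool call to move; the robot and the scene stay as the last step left them, time stands still between calls to the robot, and variables do not carry over. Pictures are saved under pics/ and viewed, at most 10 in all, crops included, and the job is handed in when it is done.

Besides the shell and the picture viewer there is one more tool, called as a command line: name --argument value ..., lists and objects as JSON in quotes. drive_tool: Moves the arm, as the interface text tells. Its arguments: {"type":"object","properties":{"series":{"type":"array"},"grip_force":{"type":"number"}},"required":["series"]}

```bash
ls; mkdir -p pics
python3 - <<'E'
from bench import telemetry,camera,get_calibration,r
import cv2
s=telemetry.read_state();print(s['time'],s['ee_pos'],s['eef_rot'],s['width'],r.tips_ahead)
for n in("top","scene"):
    print(n,get_calibration(n));cv2.imwrite(f'pics/{n}0.png',camera(n)[...,::-1])
E
```

```text
pics
0.0 [ 0.26480579 -0.56571216  0.21796085] [ 9.76131385e-01  2.17179718e-01 -1.82328523e-04 -6.75212557e-04] 0.0868212527364074 0.022
top {'fovy': 45.992478989868744, 'cx': 322.98311632182043, 'cy': 237.0219118814715, 'xyz': array([ 0.33837198, -0.00427597,  1.69391346]), 'rotation': array([-0.04912177,  0.05530629,  0.7064457 , -0.70389114])}
scene {'fovy': 50.66132599909734, 'cx': 311.6004380246895, 'cy': 244.02160621160033, 'xyz': array([0.99887639, 0.64125366, 1.05288261]), 'rotation': array([0.09585037, 0.31610348, 0.89873475, 0.28838716])}
```

View pics/top0.png

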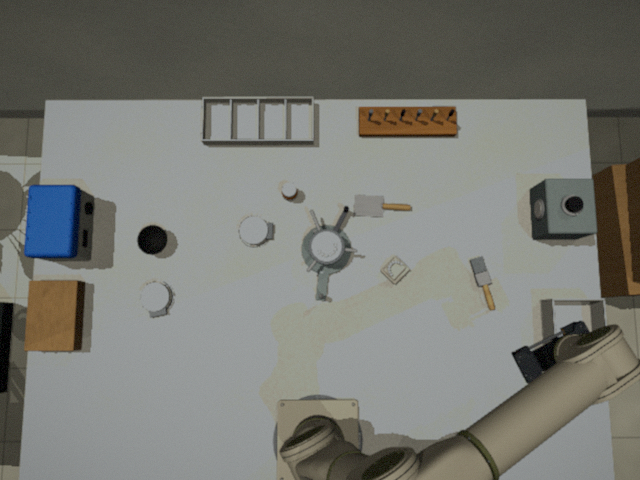

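View pics/scene0.png

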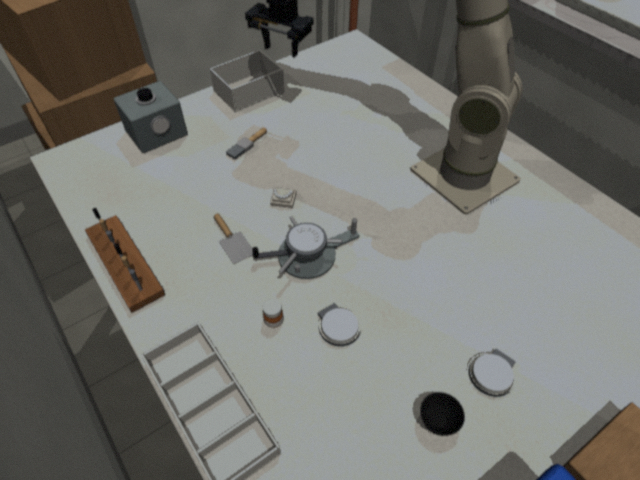

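The stand's disc is at about (328,247) in the top view, the post near (322,297), the knob at (347,210), and the spokes at about (313,212), (362,254) and (308,268). I'll zoom in with both views.

```bash
cat > h.py <<'E'
import numpy as np,cv2
from scipy.spatial.transform import Rotation as R
from bench import telemetry,camera,get_calibration,r
def ray(c,u,v):
    f=240/np.tan(np.radians(c['fovy'])/2)
    d=np.array([(u-c['cx'])/f,-(v-c['cy'])/f,-1.])
    return np.array(c['xyz']),R.from_quat(c['rotation']).apply(d)
def on(c,u,v,z):
    o,d=ray(c,u,v);return (o+d*(z-o[2])/d[2])
def proj(c,p):
    f=240/np.tan(np.radians(c['fovy'])/2)
    q=R.from_quat(c['rotation']).inv().apply(np.array(p)-c['xyz'])
    return c['cx']+f*q[0]/-q[2],c['cy']-f*q[1]/-q[2]
E
python3 - <<'E'
from h import *
a=cv2.imread('pics/top0.png')[195:310,270:400];b=cv2.imread('pics/scene0.png')[195:310,240:370]
cv2.imwrite('pics/crop0.png',np.vstack([cv2.resize(a,None,fx=3,fy=2.6*3/2.6,interpolation=2)[:300],cv2.resize(b,None,fx=3,fy=3,interpolation=2)[:300]]))
c=get_calibration('top');print(c)
for n,u,v,z in [('disc',327,245,.081),('post',322,295,.03),('knob',347,209,.057),('s1',313,211,.065),('s2',363,254,.065),('s3',308,268,.065)]:print(n,on(c,u,v,z))
for q in("top","wrist"):print(R.from_quat(get_calibration(q)['rotation']).as_matrix().round(2))
print(get_calibration('wrist'))
E
```

```text
{'fovy': 45.992478989868744, 'cx': 322.98311632182043, 'cy': 237.0219118814715, 'xyz': array([ 0.33837198, -0.00427597,  1.69391346]), 'rotation': array([-0.04912177,  0.05530629,  0.7064457 , -0.70389114])}
disc [ 0.55527525 -0.03039658  0.081     ]
post [ 0.41437044 -0.01578793  0.03      ]
knob [ 0.66544417 -0.09034702  0.057     ]
s1 [0.65812827 0.00986303 0.065     ]
s2 [ 0.53075978 -0.13496539  0.065     ]
s3 [0.49058042 0.02457813 0.065     ]
[[-0.    0.99 -0.15]
 [-1.   -0.    0.01]
 [ 0.01  0.15  0.99]]
[[ 0.42  0.87  0.26]
 [-0.91  0.41  0.12]
 [-0.   -0.28  0.96]]
{'fovy': 66.798531229923, 'cx': 317.7927089999323, 'cy': 235.6545402086712, 'xyz': array([ 0.33499624, -0.5321574 ,  0.38479643]), 'rotation': array([-0.12055775,  0.07799747, -0.53099779,  0.8351189 ])}
```

View pics/crop0.png

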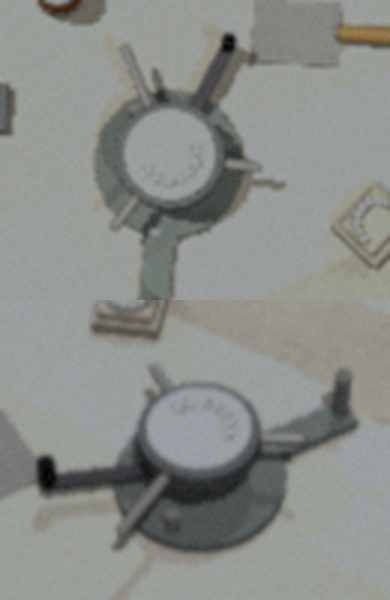

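The long spoke is at (312,210) pointing away, the short ones at (357,250) and (308,270), and the knob is at (346,209). The spoke needs about +152° anticlockwise. First I move over the stand with the fingers shut and the tool x aligned to the stand.

drive_tool --series '[0,0,1,0.6,-0.4,-0.1,-1,0,0,2,1.4,-1,-0.2,-1,0,0,3,2.2,-1.5,-0.3,-1,0,0,4,3,-2.1,-0.4,-1,0,0,5,3.8,-2.7,-0.5,-1,0,0,6.2,4.6,-3.2,-0.6,-1,0,0,6.2,5.4,-3.8,-0.7,-1,0,0,6.2,6.2,-4.3,-0.8,-1,0,0,6.2,7,-4.9,-0.8,-1,0,0,6.2,7.8,-5.5,-0.8,-1]'

```text
time: 0.93
ee_pos: [0.4548, -0.2328, 0.2508]
eef_rot: [0.999, -0.052, 0.0, 0.0]
ft_force: [2.7, -0.9, 0.0]
width: 0.0283
grip_force: 0.0
```

drive_tool --series '[0,0,0,0.4,-0.9,0,-1,0,0,0,0.8,-1.8,0,-1,0,0,0,1.2,-2.7,0,-1,0,0,0,1.6,-3.6,0,-1,0,0,0,2,-4.4,0,-1,0,0,0,2.2,-4.8,0,-1,0,0,0,2.2,-4.8,0,-1,0,0,0,2.2,-4.8,0,-1]'

```text
time: 1.6
ee_pos: [0.5616, -0.0518, 0.2502]
eef_rot: [0.999, -0.051, -0.001, -0.0]
ft_force: [-0.4, -1.0, 0.8]
width: 0.0006
grip_force: 0.0
```

Run:
```python
from h import *
s=telemetry.read_state();print(s['time'],s['ee_pos'],s['eef_rot'],s['width'],s['ft_force'])
import pickle
c=get_calibration('wrist');im=camera('wrist')[...,::-1];cv2.imwrite('pics/w1.png',im);pickle.dump(c,open('w1.pkl','wb'))
```

```text
1.6 [ 0.56157976 -0.05175094  0.2501618 ] [ 9.98722619e-01 -5.05254366e-02 -5.42168193e-04 -1.30225309e-04] 0.0006025617627476338 [-0.35005606 -0.97526463  0.7836366 ]
```

View pics/w1.png

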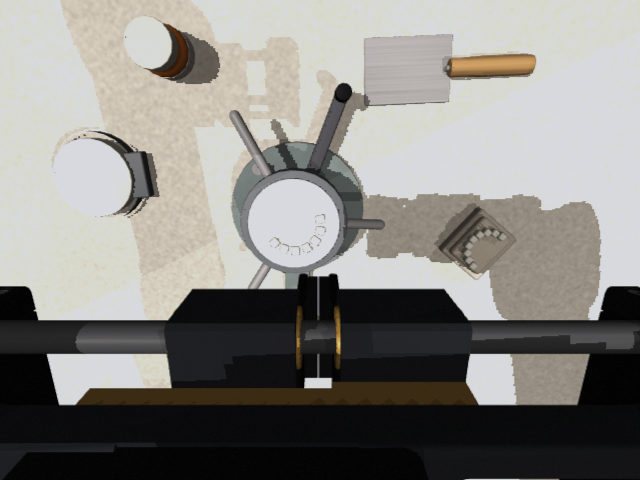

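The wrist view shows the disc centre at about (294,224), the long tip at (234,113), a short tip at (383,224) and the knob at (344,91). The gripper hides the post.

```bash
python3 - <<'E'
from h import *
import pickle
c=pickle.load(open('w1.pkl','rb'));t=get_calibration('top');s=get_calibration('scene');print([k for k in c])
im=cv2.imread('pics/w1.png')
def disc(im,u,v):
    g=im.min(2);_,m=cv2.threshold(g,195,255,0)
    m=cv2.morphologyEx(m,cv2.MORPH_OPEN,np.ones((3,3)))
    n,l,st,ce=cv2.connectedComponentsWithStats(m);k=l[v,u];cnt,_=cv2.findContours((l==k).astype('uint8'),0,1)
    return cv2.fitEllipse(cv2.convexHull(max(cnt,key=cv2.contourArea)))
e=disc(im,294,205);print('w',e)
A=on(c,*e[0],.08);print('axis',A)
try:
    e=disc(cv2.imread('pics/top0.png'),327,240);print('t',e,on(t,*e[0],.08))
except Exception as x:print(x)
def rep(n,P):
    d=P-A;print(n,P.round(3),'r',np.hypot(*d[:2]).round(4),'ang',np.degrees(np.arctan2(d[1],d[0])).round(1))
rep('long',on(c,235,114,.065));rep('short',on(c,383,224,.065));rep('knob',on(c,344,91,.057))
rep('longT',on(t,312,210.5,.065));rep('knobT',on(t,346,209,.057))
# post: triangulate top tip: scene tip px crop(343,372)->(240+343/3,195+72/3)
for p in [(240+343/3,195+75/3)]: rep('postS tip',on(s,*p,.07))
rep('postT',on(t,322.5,290,.07)); rep('postTbase',on(t,322,298,.012))
for n,im,c_ in(('scene',0,s),('top',0,t)):
    for z in(.012,.072):print(n,z,proj(c_,[A[0]-.142*.9945,A[1]+.142*.104,z]))
E
python3 - <<'E'
import cv2,numpy as np
a=cv2.imread('pics/top0.png')[255:310,290:360];b=cv2.imread('pics/scene0.png')[205:265,300:370]
cv2.imwrite('pics/crop1.png',np.hstack([cv2.resize(a,(560,440),interpolation=0),cv2.resize(b,(240,206),interpolation=0)[:440] if 0 else cv2.resize(b,(513,440),interpolation=0)])[:, :1073][:, ::1] if 0 else np.vstack([cv2.resize(a,(350,275),interpolation=0),cv2.resize(b,(350,300),interpolation=0)]))
E
```

```text
['fovy', 'cx', 'cy', 'xyz', 'rotation']
w ((293.15765380859375, 222.75669860839844), (87.36172485351562, 90.5076904296875), 105.30948638916016)
axis [ 0.55411857 -0.02640974  0.08      ]
OpenCV(4.12.0) /io/opencv/modules/imgproc/src/shapedescr.cpp:361: error: (-201:Incorrect size of input array) There should be at least 5 points to fit the ellipse in function 'fitEllipseNoDirect'

long [0.658 0.016 0.065] r 0.1121 ang 22.1
short [ 0.54  -0.114  0.065] r 0.0888 ang -99.1
knob [ 0.668 -0.086  0.057] r 0.1287 ang -27.6
longT [0.66  0.013 0.065] r 0.1126 ang 20.4
knobT [ 0.665 -0.087  0.057] r 0.1269 ang -28.7
postS tip [ 0.418 -0.004  0.07 ] r 0.1379 ang 170.5
postT [ 0.427 -0.017  0.07 ] r 0.1277 ang 175.8
postTbase [ 0.406 -0.016  0.012] r 0.1481 ang 175.9
scene 0.012 (np.float64(352.78575152456114), np.float64(231.64777002869118))
scene 0.072 (np.float64(354.02796815513614), np.float64(216.7205627725003))
top 0.012 (np.float64(320.56087891130323), np.float64(295.78320293840494))
top 0.072 (np.float64(320.6495083081424), np.float64(294.84791751925843))
```

View pics/crop1.png

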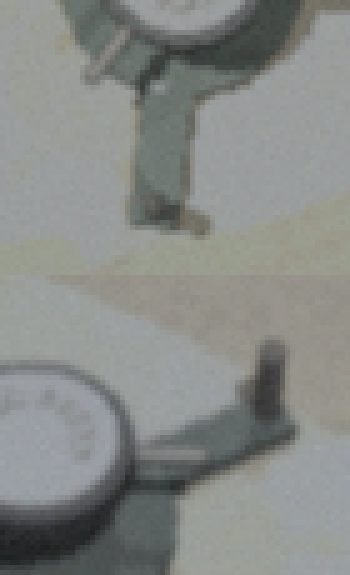

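The post is at about (321,296) in the top view and (354,218) in scene. That matches a stand yaw of -6° with the axis at (0.554,-0.026). I lower the closed fingertips on the clockwise side of the long spoke.

drive_tool --series '[0,0,0,0.9,-0.3,0,-1,0,0,0,1.87,-0.61,0.3,-1,0,0,0,1.87,-0.61,1,-1,0,0,0,1.87,-0.61,1.8,-1,0,0,0,1.87,-0.61,2.6,-1,0,0,0,1.87,-0.61,3.4,-1,0,0,0,1.87,-0.61,4.0,-1,0,0,0,1.87,-0.61,4.4,-1,0,0,0,1.87,-0.61,4.5,-1,0,0,0,1.87,-0.61,4.5,-1]'

```text
time: 2.48
ee_pos: [0.6374, -0.0378, 0.0697]
eef_rot: [0.999, -0.053, -0.001, 0.0]
ft_force: [0.6, 0.1, 0.5]
width: 0.0005
grip_force: 0.0
```

drive_tool --series '[0,0,0,-0.03,-0.37,0,-1,0,0,0,-0.13,-0.73,0,-1,0,0,0,-0.25,-1.0,0,-1,0,0,0,-0.41,-1.25,0,-1,0,0,0,-0.6,-1.48,0,-1,0,0,0,-0.82,-1.67,0,-1,0,0,0,-1.06,-1.84,0,-1,0,0,0,-1.33,-1.97,0,-1,0,0,0,-1.61,-2.06,0,-1,0,0,0,-1.9,-2.11,0,-1]'

```text
time: 3.32
ee_pos: [0.5704, 0.0564, 0.0707]
eef_rot: [0.999, -0.051, -0.0, 0.0]
ft_force: [0.6, -0.7, 0.7]
width: 0.0004
grip_force: 0.0
```

drive_tool --series '[0,0,0,-0.29,0,0,-1,0,0,0,-0.59,0.02,0,-1,0,0,0,-0.88,0.09,0,-1,0,0,0,-1.15,0.2,0,-1,0,0,0,-1.41,0.35,0,-1,0,0,0,-1.64,0.53,0,-1,0,0,0,-1.85,0.74,0,-1,0,0,0,-2.02,0.98,0,-1,0,0,0,-2.2,1.2,0,-1,0,0,0,-2.2,1.2,0,-1]'

```text
time: 4.15
ee_pos: [0.4777, 0.0148, 0.0706]
eef_rot: [0.999, -0.053, -0.0, 0.001]
ft_force: [0.8, -1.1, -0.1]
width: 0.0002
grip_force: 0.0
```

Run:
```python
from h import *
import pickle
s=telemetry.read_state();print(s['time'],s['ee_pos'],s['eef_rot'],s['width'],s['ft_force'])
c=get_calibration('wrist');w=camera('wrist')[...,::-1];pickle.dump(c,open('w2.pkl','wb'))
a=camera('scene')[195:285,270:390,::-1]
cv2.imwrite('pics/c2.png',np.vstack([w[:300],cv2.resize(a,(400,300),interpolation=2)[:,:].copy() if 0 else cv2.copyMakeBorder(cv2.resize(a,(400,300),interpolation=2),0,0,0,240,0)]))
```

```text
4.15 [0.47771903 0.01477099 0.07060438] [ 9.98605959e-01 -5.27784058e-02 -3.46464511e-04  6.77556476e-04] 0.0002048717751339321 [ 0.75832707 -1.12637147 -0.06918314]
```

View pics/c2.png

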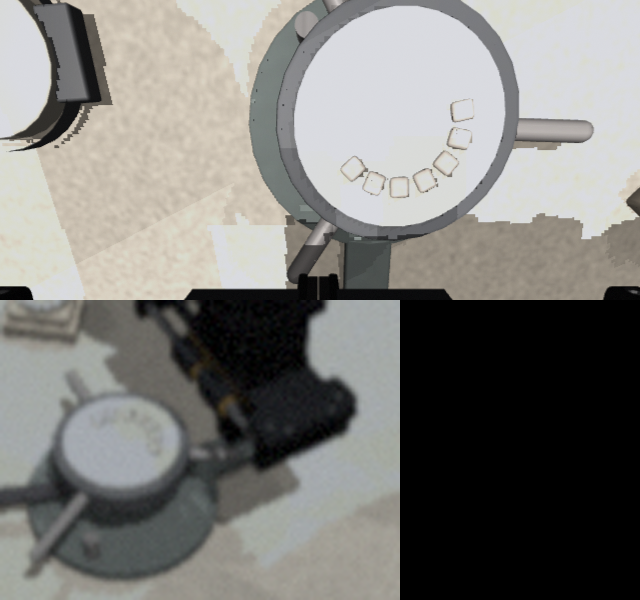

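The spokes look nearly unmoved: a short one ends near (298,278) and another at (590,130), with the finger at (318,285). I'll check the geometry.

Run:
```python
from h import *
import pickle
c=pickle.load(open('w2.pkl','rb'));s=telemetry.read_state();print(c['xyz'],s['time'])
Rm=R.from_quat(s['eef_rot']);p=np.array(s['ee_pos'])
for d in([0,0,.022],[.0095,0,.022],[0,0,0],[0,.015,.022],[0,-.015,.022]):print(d,proj(c,p+Rm.apply(d)))
A=np.array([.5541,-.0264,.065]);print('axis',proj(c,[A[0],A[1],.08]))
for a,L in((22,.118),(142,.09),(-98,.09)):print(a,proj(c,A+L*np.array([np.cos(np.radians(a)),np.sin(np.radians(a)),0])))
for n,u,v,z in(('sp1',298,278,.065),('sp2',592,130,.065),('ax',405,113,.08)):
    P=on(c,u,v,z);d=P-A;print(n,P.round(3),np.hypot(*d[:2]),np.degrees(np.arctan2(d[1],d[0])))
w=camera('wrist')[...,::-1];cv2.imwrite('pics/c3.png',w[150:450,160:560])
```

```text
[0.55484035 0.00750986 0.23732176] 4.25
[0, 0, 0.022] (np.float64(315.66214115187387), np.float64(270.21773971608576))
[0.0095, 0, 0.022] (np.float64(315.61142512757414), np.float64(254.0799670565804))
[0, 0, 0] (np.float64(315.441228510537), np.float64(286.874910061497))
[0, 0.015, 0.022] (np.float64(342.6593153503509), np.float64(270.1800125455236))
[0, -0.015, 0.022] (np.float64(288.66405395296397), np.float64(270.2554681625194))
axis (np.float64(399.487761899671), np.float64(120.1696302964623))
22 (np.float64(258.7477509737059), np.float64(-174.36016216637896))
142 (np.float64(290.48328448607214), np.float64(277.3860665840052))
-98 (np.float64(589.9232266424069), np.float64(127.85399425009858))
sp1 [0.482 0.025 0.065] 0.08832513226816305 144.2302028623026
sp2 [ 0.541 -0.117  0.065] 0.09118060488555667 -98.56347950880286
ax [ 0.557 -0.029  0.08 ] 0.003489947225682578 -42.65177408102496
```

View pics/c3.png

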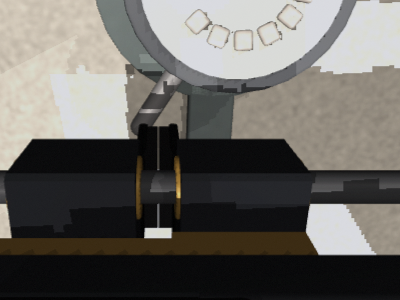

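The turntable has not moved: the tips passed over the spokes. In the image they look shorter than assumed. I go back over the disc to the start side, lower deeper and push again.

drive_tool --series '[0,0,0,0,0,-0.8,-1,0,0,0,0,0,-1.6,-1,0,0,0,0.6,0.1,-2,-1,0,0,0,1.4,0.25,-2,-1,0,0,0,2.2,0.4,-2,-1,0,0,0,3,0.55,-2,-1,0,0,0,3.8,0.7,-2,-1,0,0,0,4.38,0.82,-2,-1,0,0,0,4.38,0.82,-1.2,-1,0,0,0,4.38,0.82,-0.4,-1]'

```text
time: 5.13
ee_pos: [0.653, -0.0334, 0.0869]
eef_rot: [0.999, -0.052, 0.002, -0.0]
ft_force: [0.6, 0.1, -1.4]
width: 0.0007
grip_force: 0.0
```

drive_tool --series '[0,0,0,0,0,0.3,-1,0,0,0,0,0,0.6,-1,0,0,0,0,0,0.87,-1,0,0,0,0,0,0.87,-1]'

```text
time: 5.47
ee_pos: [0.6495, -0.0335, 0.0506]
eef_rot: [0.999, -0.051, -0.001, 0.0]
ft_force: [0.6, 0.1, -0.5]
width: 0.0006
grip_force: 0.0
```

drive_tool --series '[0,0,0,-0.01,-0.2,0,-1,0,0,0,-0.04,-0.41,0,-1,0,0,0,-0.08,-0.6,0,-1,0,0,0,-0.14,-0.81,0,-1,0,0,0,-0.21,-0.96,0,-1,0,0,0,-0.28,-1.11,0,-1,0,0,0,-0.45,-1.4,0,-1,0,0,0,-0.67,-1.65,0,-1,0,0,0,-0.67,-1.65,0,-1]'

```text
time: 6.22
ee_pos: [0.6285, 0.0388, 0.052]
eef_rot: [0.999, -0.05, -0.0, -0.001]
ft_force: [0.4, 0.2, 0.5]
width: 0.0001
grip_force: 0.0
```

Run:
```python
from h import *
s=telemetry.read_state();print(s['time'],s['ee_pos'],s['ft_force'])
a=camera('scene')[190:310,240:380,::-1];b=camera('wrist')[...,::-1]
cv2.imwrite('pics/c4.png',np.vstack([cv2.resize(b,(400,300)),cv2.resize(a,(400,300),interpolation=2)]))
```

```text
6.2167 [0.62847297 0.03876863 0.05201425] [0.38528449 0.20304735 0.54424487]
```

View pics/c4.png

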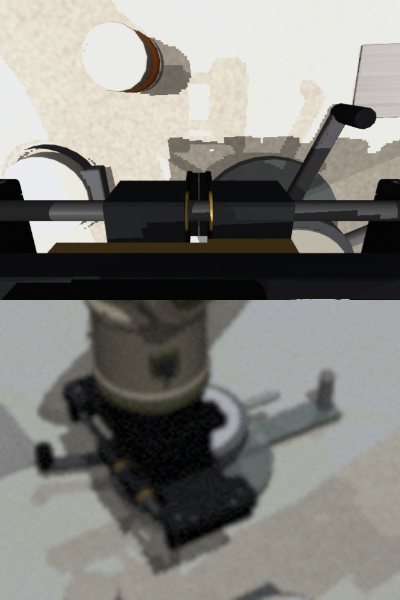

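The spoke has left its old place at crop pixel (114,517), so it is being pushed now. I continue the arc.

drive_tool --series '[0,0,0,-0.25,-0.22,0,-1,0,0,0,-0.52,-0.41,0,-1,0,0,0,-0.82,-0.55,0,-1,0,0,0,-1.14,-0.65,0,-1,0,0,0,-1.46,-0.71,0,-1,0,0,0,-1.79,-0.72,0,-1,0,0,0,-2.12,-0.69,0,-1,0,0,0,-2.44,-0.61,0,-1,0,0,0,-2.75,-0.48,0,-1,0,0,0,-3.04,-0.32,0,-1]'

```text
time: 7.15
ee_pos: [0.51, 0.0605, 0.0522]
eef_rot: [0.999, -0.052, 0.001, -0.0]
ft_force: [2.2, 0.3, 1.1]
width: 0.0004
grip_force: 0.8
```

drive_tool --series '[0,0,0,-0.26,0.2,0,-1,0,0,0,-0.49,0.44,0,-1,0,0,0,-0.68,0.71,0,-1,0,0,0,-0.8,0.9,0,-1,0,0,0,-0.87,1.1,0,-1,0,0,0,-0.87,1.25,0,-1,0,0,0,-0.87,1.25,0,-1]'

```text
time: 7.73
ee_pos: [0.4705, 0.0127, 0.0518]
eef_rot: [0.999, -0.052, -0.0, 0.0]
ft_force: [0.0, -0.1, -0.0]
width: 0.0005
grip_force: 0.0
```

drive_tool --series '[0,0,0,0,-0.4,-0.1,-1,0,0,1,0,-0.5,-0.8,-1,0,0,2.2,0,-0.7,-1.6,-1,0,0,3.5,0,-0.9,-2.4,-1,0,0,4.8,0,-1.1,-3.2,-1,0,0,6.1,0,-1.3,-3.8,-1,0,0,7.4,0,-1.5,-4.2,-1,0,0,8.7,0,-1.6,-4.2,-1,0,0,10,0,-1.6,-4.2,-1,0,0,11.3,0,-1.6,-4.2,-1]'

```text
time: 8.57
ee_pos: [0.4816, 0.0687, 0.2127]
eef_rot: [0.925, -0.379, -0.007, 0.005]
ft_force: [0.8, 1.2, 0.1]
width: 0.0007
grip_force: 0.0
```

drive_tool --series '[0,0,1.3,0,0,0,-1,0,0,2.6,0,0,0,-1,0,0,5.7,0,0,0,-1,0,0,5.7,0,0,0,-1,0,0,5.7,0,0,0,-1]'

```text
time: 8.98
ee_pos: [0.485, 0.065, 0.1993]
eef_rot: [0.91, -0.414, -0.023, 0.013]
ft_force: [0.3, -0.2, -0.4]
width: 0.0007
grip_force: 0.0
```

Run:
```python
from h import *
import pickle
s=telemetry.read_state();print(s['time'],s['joint_positions'].round(2))
c=get_calibration('wrist');w=camera('wrist')[...,::-1];pickle.dump(c,open('w5.pkl','wb'));cv2.imwrite('pics/w5.png',w)
```

```text
8.9833 [-0.79  0.08  0.61  1.82 -0.05  1.31 -2.6 ]
```

View pics/w5.png

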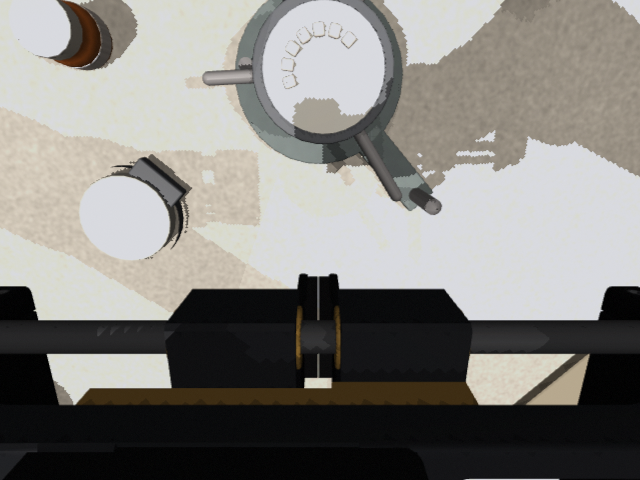

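The long spoke now runs from (365,137) to its tip at (395,196). The post top is at about (434,207), its base near (408,200), and the disc centre is at (319,69). The spoke is slightly short (clockwise) of the post.

```bash
cat >> h.py <<'E'
def ang(P,A):
    d=np.array(P)-A;return np.hypot(*d[:2]).round(4),np.degrees(np.arctan2(d[1],d[0])).round(1)
def disc(im,u,v,th=195):
    m=(im.min(2)>th).astype('uint8');m=cv2.morphologyEx(m,cv2.MORPH_OPEN,np.ones((5,5)))
    n,l,st,ce=cv2.connectedComponentsWithStats(m,connectivity=4);cnt,_=cv2.findContours((l==l[v,u]).astype('uint8'),0,1)
    return cv2.fitEllipse(cv2.convexHull(max(cnt,key=cv2.contourArea)))
E
python3 - <<'E'
from h import *
import pickle
c=pickle.load(open('w5.pkl','rb'));im=cv2.imread('pics/w5.png')
e=disc(im,360,60);print(e)
A=on(c,*e[0],.081);print('A',A)
print('tip',on(c,395,196,.065),ang(on(c,396,197,.065),A));print('root',ang(on(c,365,137,.065),A))
print('short',ang(on(c,203,78,.065),A))
for u,v in((437,209),(433,207),(430,206)):print('post',on(c,u,v,.07),ang(on(c,u,v,.07),A))
for z in(.012,.062,.072):print(proj(c,[A[0]-.142*np.cos(.105),A[1]+.142*np.sin(.105),z]))
g=im[...,1]
for v in(150,160,170,180,190):print(v,g[v,350:412].tolist())
for v in(200,205,210):print(v,g[v,395:450].tolist())
E
```

```text
((322.853271484375, 65.41047668457031), (121.61980438232422, 130.92945861816406), 2.4510605335235596)
A [ 0.55441483 -0.02775515  0.081     ]
tip [0.44306915 0.00526428 0.065     ] (np.float64(0.1174), np.float64(163.6))
root (np.float64(0.0609), np.float64(165.9))
short (np.float64(0.0889), np.float64(45.7))
post [ 0.40974427 -0.01004268  0.07      ] (np.float64(0.1458), np.float64(173.0))
post [ 0.41361397 -0.00901087  0.07      ] (np.float64(0.142), np.float64(172.4))
post [ 0.41618953 -0.00794359  0.07      ] (np.float64(0.1396), np.float64(171.8))
(np.float64(415.9823152771006), np.float64(190.30089459010046))
(np.float64(433.38477228307505), np.float64(201.74190928227458))
(np.float64(437.518468746824), np.float64(204.4595532309712))
150 [72, 72, 72, 71, 71, 72, 72, 71, 71, 71, 72, 56, 40, 48, 60, 70, 80, 86, 94, 98, 101, 99, 97, 93, 94, 87, 76, 71, 71, 72, 71, 72, 71, 72, 77, 80, 81, 80, 80, 80, 81, 81, 80, 82, 82, 82, 81, 81, 78, 99, 135, 142, 141, 140, 138, 140, 139, 140, 144, 142, 142, 142]
160 [125, 126, 126, 125, 125, 126, 127, 128, 127, 129, 129, 126, 101, 90, 86, 67, 87
[... 1165 characters left out ...]
 58, 58, 58, 58, 60, 58, 57, 54, 54, 53, 52, 52, 52, 51, 80, 77, 74, 79, 81, 82, 82, 96, 107, 152, 206, 218, 218, 218, 218, 218, 218, 218, 218, 218, 218]
205 [219, 218, 218, 215, 202, 195, 196, 194, 137, 85, 114, 136, 147, 148, 143, 140, 140, 142, 142, 140, 142, 128, 134, 91, 60, 58, 58, 58, 58, 58, 88, 113, 121, 120, 121, 123, 124, 127, 124, 123, 118, 114, 107, 106, 98, 88, 113, 198, 218, 218, 218, 218, 218, 218, 218]
210 [218, 218, 218, 218, 217, 219, 218, 219, 217, 218, 218, 218, 212, 162, 129, 121, 147, 198, 216, 218, 219, 218, 219, 218, 218, 218, 218, 215, 209, 139, 78, 115, 119, 117, 122, 124, 126, 127, 128, 128, 125, 120, 118, 101, 90, 130, 201, 218, 218, 218, 217, 218, 219, 218, 218]
```

Run:
```python
from h import *
import pickle
c=pickle.load(open('w5.pkl','rb'))
im=cv2.imread('pics/w5.png')
P=[on(c,u,v,.065) for u,v in((369,150),(375,160),(381,170),(386.8,180),(392.8,190))]
P=np.array(P);d=P[-1]-P[0];print('spoke dir',np.degrees(np.arctan2(d[1],d[0])))
n=np.array([-d[1],d[0]])/np.hypot(*d[:2])
# outer rim hull (grey holder) not used; other axis estimates:
for A in([.5544,-.0278],[.5541,-.0264]):print('axis off line',n@(np.array(A)-P[2,:2]))
post=on(c,432.7,207.5,.062);print('post',post)
for A in([.5544,-.0278,0],[.5541,-.0264,0]):print(ang(post,np.array(A)))
# holder circle edges: tips
tip=on(c,396,197,.065);
dd=d[:2]/np.hypot(*d[:2]);A2=tip[:2]-(-dd if 0 else dd)*.118;print('A from tip',A2,ang(post,np.r_[A2,0]))
```

```text
spoke dir 164.37919928511695
axis off line 0.0008272701110564881
axis off line -0.00044023987202330885
post [ 0.4099202  -0.00899032  0.062     ]
(np.float64(0.1457), np.float64(172.6))
(np.float64(0.1452), np.float64(173.1))
A from tip [ 0.55545648 -0.02645547] (np.float64(0.1466), np.float64(173.2))
```

Axis is about (0.5545,-0.0268), post direction 173.1°, spoke at 164.4°, so it needs +8.7° more. I work out the move back beside the spoke.

```bash
cat >> h.py <<'E'
def rel(p,yaw):
    s=telemetry.read_state();R0=R.from_quat(s['eef_rot']);a=np.radians(yaw)/2
    T=R.from_quat([np.cos(a),np.sin(a),0,0])
    print('turn',(np.degrees((R0.inv()*T).as_rotvec())/5).round(2),'shift',(R0.inv().apply(np.array(p)-s['ee_pos'])/.04).round(2),s['time'],s['ee_pos'].round(4),s['ft_force'].round(1))
E
python3 -c "
from h import *
rel([.4719,.0235,.15],-6.9)"
```

```text
turn [ 0.35  0.53 -8.41] shift [0.61 0.88 1.24] 9.0333 [0.485  0.0652 0.1989] [-0.5 -1.6 -1. ]
```

drive_tool --series '[0.05,0.08,-1.2,0.1,0.1,0.1,-1,0.1,0.15,-2.4,0.15,0.25,0.3,-1,0.15,0.22,-3.6,0.25,0.37,0.5,-1,0.2,0.3,-4.8,0.35,0.5,0.7,-1,0.25,0.38,-6,0.45,0.63,0.9,-1,0.3,0.45,-7.2,0.53,0.75,1.1,-1,0.35,0.53,-8.4,0.61,0.88,1.24,-1,0.35,0.53,-8.4,0.61,0.88,1.24,-1,0.35,0.53,-8.4,0.61,0.88,1.24,-1]'

```text
time: 9.78
ee_pos: [0.4717, 0.0231, 0.1507]
eef_rot: [0.998, -0.062, 0.0, -0.001]
ft_force: [-0.0, -0.7, -0.1]
width: 0.0002
grip_force: 0.0
```

```bash
python3 -c "
from h import *
rel([.4719,.0235,.052],-6.9)"
```

```text
turn [-0.02 -0.01 -0.04] shift [ 0.   -0.01  2.47] 9.7833 [0.4717 0.0231 0.1507] [-0.  -0.7 -0.1]
```

drive_tool --series '[0,0,0,0,0,0.6,-1,0,0,0,0,0,1.2,-1,0,0,0,0,0,1.8,-1,0,0,0,0,0,2.3,-1,0,0,0,0,0,2.45,-1,0,0,0,0,0,2.45,-1]'

```text
time: 10.28
ee_pos: [0.4712, 0.0236, 0.0517]
eef_rot: [0.998, -0.061, -0.001, -0.0]
ft_force: [-0.5, -0.6, 1.0]
width: 0.0007
grip_force: 0.0
```

drive_tool --series '[0,0,0,0,0.15,0,-1,0,0,0,0,0.3,0,-1,0,0,0,0,0.4,0,-1,0,0,0,0,0.5,0,-1,0,0,0,0,0.57,0,-1,0,0,0,0,0.61,0,-1,0,0,0,0,0.61,0,-1,0,0,0,0,0.61,0,-1]'

```text
time: 10.95
ee_pos: [0.4689, -0.0011, 0.0526]
eef_rot: [0.998, -0.06, 0.0, -0.001]
ft_force: [-1.1, 1.1, -0.2]
width: 0.0005
grip_force: 0.0
```

drive_tool --series '[0,0,0,0,-0.3,0,-1,0,0,0,0,-0.6,0,-1,0,0,1,0,-0.7,-0.8,-1,0,0,2.2,0,-0.9,-1.6,-1,0,0,3.5,0.1,-1.1,-2.4,-1,0,0,4.8,0.2,-1.3,-3.2,-1,0,0,6,0.3,-1.5,-3.8,-1,0,0,7,0.3,-1.7,-4,-1,0,0,8,0.3,-1.7,-4,-1,0,0,8,0.3,-1.7,-4,-1]'

```text
time: 11.78
ee_pos: [0.4891, 0.0661, 0.2132]
eef_rot: [0.918, -0.398, 0.0, -0.001]
ft_force: [-0.6, 0.4, -0.0]
width: 0.0008
grip_force: 0.0
```

Run:
```python
from h import *
import pickle
s=telemetry.read_state();print(s['time'],s['ee_pos'].round(4),s['ft_force'].round(1))
c=get_calibration('wrist');w=np.ascontiguousarray(camera('wrist')[...,::-1]);pickle.dump(c,open('w6.pkl','wb'));cv2.imwrite('pics/w6.png',w)
A=[.5545,-.0268]
u=np.array([np.cos(np.radians(173.1)),np.sin(np.radians(173.1))])
for d,z in((0,.081),(.08,.065),(.118,.065),(.142,.062)):print(d,np.round(proj(c,[A[0]+d*u[0],A[1]+d*u[1],z]),1))
x,y=map(int,proj(c,[A[0]+.1*u[0],A[1]+.1*u[1],.065]));x0=max(0,min(x-100,440));y0=max(0,min(y-75,330))
print(x0,y0);cv2.imwrite('pics/w6c.png',cv2.resize(w[y0:y0+150,x0:x0+200],(800,600),interpolation=0))
```

```text
11.7833 [0.4891 0.0661 0.2132] [-0.6  0.4 -0. ]
0 [339.2  78.7]
0.08 [397.5 159.2]
0.118 [423.4 193.3]
0.142 [438.1 213.1]
311 102
```

View pics/w6c.png

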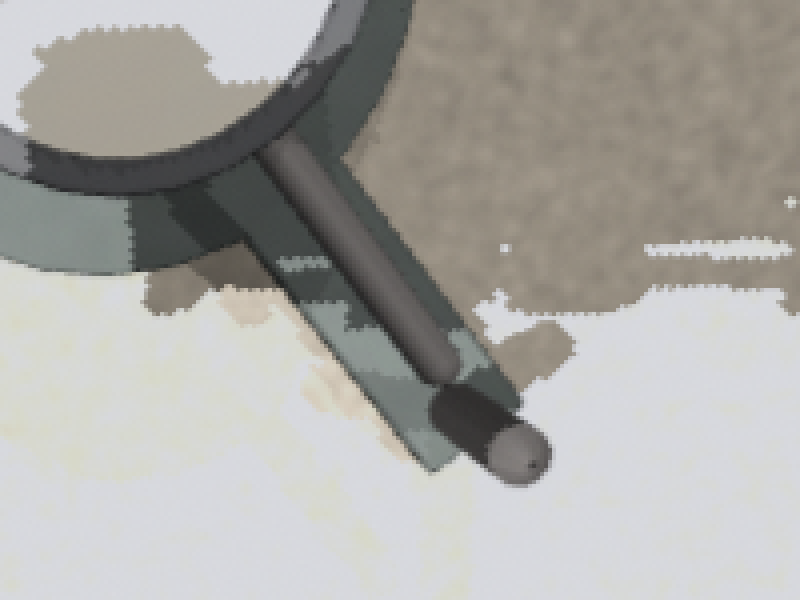

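The spoke runs from crop (280,147) to (438,365), i.e. full-image (381,139) to (420.5,193). The post's cone circle is centred at about crop (517,455), i.e. (440.2,215.8). So it is nearly aligned, and I'll compute the error.

Run:
```python
from h import *
import pickle
c=pickle.load(open('w6.pkl','rb'));g=cv2.imread('pics/w6.png')[...,1].astype(int);hsv=cv2.imread('pics/w6.png').astype(int)
# spoke is warm/neutral grey (R>=G), tongue greenish: mask on R-G
m=(hsv[...,2]-hsv[...,1])
pts=[]
for v in range(145,188,6):
    x0=int(381+(v-138.8)*39.5/54.4);row=[(u) for u in range(x0-9,x0+10) if m[v,u]>=2]
    print(v,x0,(row[0],row[-1]) if row else None,end=' ');pts.append(((row[0]+row[-1])/2,v))
P=np.array([on(c,u,v,.065) for u,v in pts]);l=cv2.fitLine(P[:,:2].astype(np.float32),2,0,0.01,0.01).ravel()
d=l[:2]*-np.sign(l[0]);print('\nspoke dir',np.degrees(np.arctan2(d[1],d[0])))
# cone mask
k=((m[200:230,425:455]>=2)&(g[200:230,425:455]>75)&(g[200:230,425:455]<160)).astype('uint8')
n,lb,st,ce=cv2.connectedComponentsWithStats(k);i=1+np.argmax(st[1:,4]);print('cone',st[i],ce[i]+[425,200])
for q in((440.2,215.8),tuple(ce[i]+[425,200])):
    post=on(c,*q,.062);
    for A in([.5545,-.0268,0],):print('post',post,ang(post,np.array(A)))
    o=(post[:2]-l[2:]);print('post off spoke line (+ = ccw more)',d[0]*o[1]-d[1]*o[0])
try:
    e=disc(cv2.imread('pics/w6.png'),375,60);print(e);A=on(c,*e[0],.081);print(A)
except Exception as x:print(x)
A=np.array([.5545,-.0268]);o=A-l[2:];print('axis off',d[0]*o[1]-d[1]*o[0])
```

```text
145 385 (379, 392) 151 389 (385, 396) 157 394 (388, 400) 163 398 (392, 405) 169 402 (399, 409) 175 407 (402, 414) 181 411 (406, 418) 187 415 (411, 422) 
spoke dir 172.24489
cone [  7   8  17  16 189] [440.15873016 215.31746032]
post [ 0.4102624  -0.00940776  0.062     ] (np.float64(0.1453), np.float64(173.1))
post off spoke line (+ = ccw more) 0.0019301328757017388
post [ 0.41062357 -0.00967714  0.062     ] (np.float64(0.1449), np.float64(173.2))
post off spoke line (+ = ccw more) 0.0021483156683747267
((340.62835693359375, 78.985595703125), (113.22274780273438, 122.20729064941406), 7.305845260620117)
[ 0.55357417 -0.02743157  0.081     ]
axis off -0.0003000172418740517
```

The spoke is at 172.3° and the post at 173.1°, so 0.8° is left, about 1.2 mm at the finger. I return by the inverse of the lift and nudge that far.

drive_tool --series '[0,0,-1.2,0.07,0.15,0.2,-1,0,0,-2.4,0.14,0.3,0.4,-1,0,0,-3.6,0.21,0.45,0.7,-1,0,0,-4.8,0.28,0.6,1,-1,0,0,-6,0.35,0.75,1.2,-1,0,0,-7,0.42,0.9,1.4,-1,0,0,-8,0.477,1.035,1.55,-1,0,0,-8,0.477,1.035,1.55,-1,0,0,-8,0.477,1.035,1.55,-1]'

```text
time: 12.58
ee_pos: [0.4713, 0.0226, 0.1502]
eef_rot: [0.998, -0.061, -0.0, -0.001]
ft_force: [-0.3, -0.4, 0.7]
width: 0.0006
grip_force: 0.0
```

drive_tool --series '[0,0,0,0,0,0.7,-1,0,0,0,0,0,1.4,-1,0,0,0,0,0,2,-1,0,0,0,0,0,2.45,-1,0,0,0,0,0.2,2.45,-1,0,0,0,0,0.4,2.45,-1,0,0,0,0,0.55,2.45,-1,0,0,0,0,0.6,2.45,-1,0,0,0,0,0.63,2.45,-1,0,0,0,0,0.63,2.45,-1]'

```text
time: 13.42
ee_pos: [0.4694, -0.0021, 0.0534]
eef_rot: [0.998, -0.06, 0.001, -0.001]
ft_force: [-0.6, 0.0, 0.6]
width: 0.0005
grip_force: 0.0
```

drive_tool --series '[0,0,0,0,0,0,-1,0,0,0,0,-0.3,0,-1,0,0,0,0,-0.6,0,-1,0,0,1.2,0,-0.7,-0.8,-1,0,0,2.4,0.1,-1,-1.7,-1,0,0,3.6,0.2,-1.2,-2.6,-1,0,0,4.8,0.2,-1.4,-3.4,-1,0,0,6,0.3,-1.6,-4,-1,0,0,7.2,0.3,-1.73,-4,-1,0,0,8,0.3,-1.73,-4,-1]'

```text
time: 14.25
ee_pos: [0.4897, 0.0682, 0.2143]
eef_rot: [0.917, -0.399, 0.001, -0.002]
ft_force: [-0.3, 0.4, -0.8]
width: 0.0006
grip_force: 0.0
```

```bash
cat > meas.py <<'E'
from h import *
s=telemetry.read_state();print(s['time'],s['ee_pos'].round(4),s['ft_force'].round(1))
c=get_calibration('wrist');w=np.ascontiguousarray(camera('wrist')[...,::-1]);cv2.imwrite('pics/w7.png',w)
A=np.array([.5545,-.0268]);t=np.radians(173);u=np.array([np.cos(t),np.sin(t)])
w=w.astype(int);m=w[...,2]-w[...,1];g=w[...,1]
a=np.array(proj(c,[*(A+.066*u),.065]));b=np.array(proj(c,[*(A+.108*u),.065]));pts=[]
for v in range(int(a[1]),int(b[1]),2):
    x0=a[0]+(v-a[1])*(b[0]-a[0])/(b[1]-a[1]);row=[q for q in range(int(x0)-12,int(x0)+13) if m[v,q]>=2]
    if row and 9<row[-1]-row[0]<17:pts.append(on(c,(row[0]+row[-1])/2,v,.065)[:2])
l=cv2.fitLine(np.array(pts,np.float32),2,0,.01,.01).ravel();d=l[:2]*-np.sign(l[0])
print(len(pts),'spoke',np.degrees(np.arctan2(d[1],d[0])))
x,y=map(int,proj(c,[*(A+.144*u),.062]))
k=((m>=2)&(g>75)&(g<160))[y-14:y+15,x-14:x+15].astype('uint8')
n,lb,st,ce=cv2.connectedComponentsWithStats(k);i=1+np.argmax(st[1:,4]);q=ce[i]+[x-14,y-14]
post=on(c,*q,.062)[:2];o=post-l[2:];print('post',st[i],q,post,ang([*post,0],np.r_[A,0]),'off',d[0]*o[1]-d[1]*o[0]);o=A-l[2:];print('axis off',d[0]*o[1]-d[1]*o[0])
E
python3 meas.py
```

```text
14.25 [0.4897 0.0682 0.2143] [-0.3  0.4 -0.8]
10 spoke 172.77278
post [  7   7  17  16 193] [442.41450777 213.58549223] [ 0.41069378 -0.00964014] (np.float64(0.1448), np.float64(173.2)) off 0.0009725742697420719
axis off -9.535781048721978e-05
```

The spoke is now within about 0.4° of the post. Next is the lever: I work out the approach to the knob's clockwise side.

```bash
python3 -c "
from h import *
rel([.6448,-.1203,.15],-6.9)"
```

```text
turn [-0.04 -0.01 -8.05] shift [6.09 0.34 1.58] 14.3 [0.4891 0.0674 0.2133] [-0.2 -0.3 -0.1]
```

drive_tool --series '[0,0,-1,0.5,0,0,-1,0,0,-2,1.3,0.05,0,-1,0,0,-3,2.1,0.1,0,-1,0,0,-4,2.9,0.15,0.1,-1,0,0,-5,3.7,0.2,0.3,-1,0,0,-6,4.5,0.25,0.6,-1,0,0,-7,5.3,0.3,1,-1,0,0,-8.05,6.09,0.34,1.4,-1,0,0,-8.05,6.09,0.34,1.58,-1,0,0,-8.05,6.09,0.34,1.58,-1]'

```text
time: 15.13
ee_pos: [0.6445, -0.1227, 0.1459]
eef_rot: [0.998, -0.058, -0.002, -0.0]
ft_force: [-0.5, 0.5, -1.2]
width: 0.0002
grip_force: 0.0
```

```bash
python3 -c "
from h import *
rel([.6448,-.1203,.038],-6.9)"
```

```text
turn [-0.01  0.05  0.05] shift [ 0.01 -0.06  2.7 ] 15.1333 [ 0.6445 -0.1227  0.1459] [-0.5  0.5 -1.2]
```

drive_tool --series '[0,0,0,0,0,0.7,-1,0,0,0,0,0,1.4,-1,0,0,0,0,0,2,-1,0,0,0,0,0,2.4,-1,0,0,0,0,0,2.6,-1,0,0,0,0,0,2.7,-1,0,0,0,0,0,2.7,-1]'

```text
time: 15.72
ee_pos: [0.6457, -0.1206, 0.0415]
eef_rot: [0.998, -0.057, 0.0, -0.001]
ft_force: [0.3, -0.2, 0.7]
width: 0.0006
grip_force: 0.0
```

drive_tool --series '[0,0,0,0.12,-0.16,0,-1,0,0,0,0.234,-0.328,0,-1,0,0,0,0.32,-0.48,0,-1,0,0,0,0.4,-0.625,0,-1,0,0,0,0.53,-0.94,0,-1,0,0,0,0.63,-1.26,0,-1,0,0,0,0.7,-1.6,0,-1,0,0,0,0.726,-1.94,0,-1,0,0,0,0.72,-2.28,0,-1,0,0,0,0.68,-2.61,0,-1]'

```text
time: 16.55
ee_pos: [0.6846, -0.0195, 0.0412]
eef_rot: [0.998, -0.057, 0.0, -0.001]
ft_force: [-0.9, -1.4, 0.4]
width: 0.0002
grip_force: 0.8
```

Run:
```python
from h import *
s=telemetry.read_state();print(s['time'],s['ee_pos'].round(4),s['ft_force'].round(1))
c=get_calibration('wrist');w=np.ascontiguousarray(camera('wrist')[...,::-1]);cv2.imwrite('pics/w8.png',w)
A=np.array([.5545,-.0268,.057])
# knob: neutral-black blob above gripper
k=(w.max(2)<45).astype('uint8');k[272:]=0;n,l,st,ce=cv2.connectedComponentsWithStats(k)
for i in range(1,n):
    if st[i,4]>60:print(st[i],ce[i].round(1),ang(on(c,*ce[i],.05),A))
for a in(-28,0,15,21.7):print(a,np.round(proj(c,A+.13*np.array([np.cos(np.radians(a)),np.sin(np.radians(a)),0])),0))
```

```text
16.55 [ 0.6846 -0.0195  0.0412] [-0.9 -1.4  0.4]
-28 [470. 318.]
0 [335. 302.]
15 [264. 318.]
21.7 [235. 331.]
```

Force reads -1.4 N, so the knob is being pushed. I go on slowly towards the stop, watching the force.

drive_tool --series '[0,0,0,-0.02,-0.11,0,-1,0,0,0,-0.05,-0.22,0,-1,0,0,0,-0.08,-0.33,0,-1,0,0,0,-0.11,-0.44,0,-1,0,0,0,-0.11,-0.44,0,-1]'

```text
time: 17.02
ee_pos: [0.6819, -0.0025, 0.0414]
eef_rot: [0.998, -0.058, 0.0, -0.001]
ft_force: [0.6, -0.1, -0.9]
width: 0.0005
grip_force: 0.0
```

drive_tool --series '[0,0,0,-0.02,-0.05,0,-1,0,0,0,-0.02,-0.05,0,-1]'

```text
time: 17.18
ee_pos: [0.6816, -0.0012, 0.0415]
eef_rot: [0.998, -0.058, 0.0, -0.001]
ft_force: [-0.3, -0.2, -0.0]
width: 0.0004
grip_force: 0.2
```

drive_tool --series '[0,0,0,-0.02,-0.05,0,-1,0,0,0,-0.02,-0.05,0,-1]'

```text
time: 17.35
ee_pos: [0.681, 0.0009, 0.0415]
eef_rot: [0.998, -0.058, 0.0, -0.001]
ft_force: [-0.4, -1.8, 0.9]
width: 0.0003
grip_force: 0.6
```

drive_tool --series '[0,0,0,-0.02,-0.05,0,-1,0,0,0,-0.02,-0.05,0,-1]'

```text
time: 17.52
ee_pos: [0.6804, 0.0032, 0.0414]
eef_rot: [0.998, -0.058, 0.0, -0.001]
ft_force: [-1.2, -1.4, 1.3]
width: 0.0007
grip_force: 0.7
```

drive_tool --series '[0,0,0,-0.01,-0.03,0,-1,0,0,0,-0.01,-0.03,0,-1]'

```text
time: 17.68
ee_pos: [0.6802, 0.0036, 0.0415]
eef_rot: [0.998, -0.058, 0.0, -0.001]
ft_force: [-1.0, -3.7, 0.0]
width: 0.0005
grip_force: 1.3
```

drive_tool --series '[0,0,0,-0.01,-0.03,0,-1,0,0,0,-0.01,-0.03,0,-1]'

```text
time: 17.85
ee_pos: [0.6801, 0.0038, 0.0415]
eef_rot: [0.998, -0.058, 0.001, 0.0]
ft_force: [-0.2, -6.0, -1.0]
width: 0.0008
grip_force: 2.7
```

The force rises with no motion at the predicted angle, so the lever is at its stop. I back off and lift.

drive_tool --series '[0,0,0,0,0.2,0,-1,0,0,0,0.05,0.5,0,-1,0,0,0,0.1,0.7,-0.2,-1,0,0,0,0.1,0.7,-1,-1,0,0,0,0.1,0.7,-2,-1,0,0,0,0.1,0.7,-3,-1,0,0,0,0.1,0.7,-4,-1,0,0,0,0.1,0.7,-4.3,-1,0,0,0,0.1,0.7,-4.3,-1]'

```text
time: 18.6
ee_pos: [0.6826, -0.0247, 0.2191]
eef_rot: [0.998, -0.058, 0.004, -0.001]
ft_force: [0.1, -0.3, -0.7]
width: 0.0003
grip_force: 0.0
```

```bash
python3 -c "
from h import *
rel([.489,.067,.2135],-46.9)"
```

```text
turn [-0.07 -0.08  8.04] shift [-5.07 -1.71  0.1 ] 18.6 [ 0.6826 -0.0247  0.2191] [ 0.1 -0.3 -0.7]
```

drive_tool --series '[0,0,1,-0.5,-0.17,0,-1,0,0,2,-1.1,-0.37,0,-1,0,0,3,-1.8,-0.6,0,-1,0,0,4,-2.5,-0.84,0,-1,0,0,5,-3.2,-1.08,0,-1,0,0,6,-3.9,-1.3,0,-1,0,0,7,-4.6,-1.55,0.1,-1,0,0,8.04,-5.07,-1.71,0.1,-1,0,0,8.04,-5.07,-1.71,0.1,-1,0,0,8.04,-5.07,-1.71,0.1,-1]'

```text
time: 19.43
ee_pos: [0.4865, 0.0686, 0.2095]
eef_rot: [0.918, -0.397, -0.0, -0.002]
ft_force: [0.2, 0.0, 0.3]
width: 0.0005
grip_force: 0.0
```

```bash
python3 meas.py
python3 - <<'E'
from h import *
c=get_calibration('scene');im=camera('scene')
A=np.array([.5545,-.0268,.05])
k=(im.max(2)<45).astype('uint8');n,l,st,ce=cv2.connectedComponentsWithStats(k[180:300,220:380])
for i in range(1,n):
    if st[i,4]>15:q=ce[i]+[220,180];print(st[i],q.round(1),ang(on(c,*q,.04),A))
for a in(-28,21.7):print(a,np.round(proj(c,A+.13*np.array([np.cos(np.radians(a)),np.sin(np.radians(a)),-.077])),1))
E
```

```text
19.4333 [0.4865 0.0686 0.2095] [0.2 0.  0.3]
14 spoke 172.90239
post [  7   7  17  17 183] [441.72677596 212.66666667] [ 0.41035109 -0.00947335] (np.float64(0.1452), np.float64(173.1)) off 7.613542626295784e-05
axis off -0.0005410315649515239
[ 112    0   42   40 1316] [351.8 199.1] (np.float64(0.205), np.float64(-162.9))
[102  62  16  11  40] [327.2 248. ] (np.float64(0.0546), np.float64(136.7))
[67 67 16 16 83] [294.3 255.5] (np.float64(0.0424), np.float64(11.2))
[88 74 13  7 26] [313.6 257.3] (np.float64(0.0414), np.float64(82.4))
[55 97  6 11 54] [277.2 282.2] (np.float64(0.1307), np.float64(22.9))
-28 [255.  251.3]
21.7 [276.4 281.5]
```

The spoke is on the post (offset under 0.5°), and the knob sits at 22.9°, which matches its stop. I hand the job in.

```bash
python3 -c "
from bench import r
print(r.close_job())"
```

```text
the job is handed in; nothing more can be done
None
```

The job is handed in: the long spoke points at the index post to within about half a degree, the clamp lever was then pushed anticlockwise to its stop, and the arm was clear of everything at about 19.5 s of the 61 s allowed.

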